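# Sort the specimen delivery into its carriers

## Robot

A 6-joint arm with a two-finger parallel gripper is mounted at the origin on a cart in front of the work surface, level with it; the furniture and walls round the work are solid. World frame = base frame: x ahead of the robot, y to its left, z up, the work surface at z = 0. Lengths are in m, angles in rad, forces in N, time in s.
With the tool pointing down it reaches from about 0.225 to 0.875 m from the base axis. Payload 3.4 kg.
Tool frame: the origin (TCP) lies midway between the tips of the shut fingers; the grasp point (between the pads) lies 19 mm behind it (pinch_z is the distance from the TCP to the grasp point, in m); z points along the fingers, y is the line along which they close (so a half turn about z gives the same grasp; the last joint's range is limited). The gripper opens to 85 mm and grips with 20 to 120 N. Pads are 22 mm wide; open, the fingers measure 114 mm over their backs; the gripper's body (76 mm by 85 mm) begins 54 mm behind the grasp point. The pads swing forward as they close: fully open they stand 13 mm farther back than shut.
Start: joints at [-1.373, 0.276, 1.505, -0, 1.361, -0.121], TCP at [0.18, -0.546, 0.231] pointing down, gripper open.
Joint ranges: [-2.89, 2.89], [-0.75, 2.08], [0.22, 2.7], [-1.18, 4.32], [0.11, 2.71], [-2.7, 2.7]. Speed limits (rad/s): [2.57, 2.57, 3.14, 3.14, 3.14, 3.14].

## Interface

Orientations are given as a unit quaternion [w, x, y, z].
In Python, from rig import get_state, get_image, sign_off, pinch_z gives the robot as it stands.
- The arm moves only by the tool send_rows, never from a script. Its argument "steps" is one flat list of numbers, 5 for each row, row after row: the gripper's target within -1 to 1 (fully open at 1, half-way at 0, shut at -1), then the shift along the tool's x, y, z in cm, then the turn about the tool's z in degrees. In form: [gripper, x, y, z, roll, gripper, x, y, z, roll, ...]. A call has 1 to 12 rows; each row shifts and turns the commanded pose from where the row before left it, along the tool's axes as they then stand; what a row does not reach is not made up. A row lasts 1/10 s, in which the tool goes at most 50 mm and 8.59 degrees, less where a joint would pass 70% of its speed; a pose out of reach is approached as far as the arm can. A call is refused whole if a number of a shift passes 5 or a number of a turn 8.59, either way. A call with a gripper value outside its range is refused whole. The fingers move at their own pace and stop on an object; "newtons" is the grip in N (left out, the last holds). Time passes only in rows, so rows that do not move let the fingers close. It gives the time, the measured TCP pose, the force, the opening and the grip force at its end, in the units of the state.
- get_state(): the state, without advancing time (a new reading comes with each control period).
- get_image(name): name is "scene" or "top" or "wrist"; returns a dict with "color" (420x560x3 uint8, red, green, blue), "mtx" (3x3 intrinsics, pixels), "T" (4x4, takes a point from camera to world coordinates); the wrist camera has in their place "mount" (4x4, takes a point from camera to tool coordinates, whose origin is the TCP and whose axes are the flange's). Camera axes: x right, y down, z forward; pixel columns grow to the right and rows downward; lengths in m; the calibration is good to about 2 mm. A picture is of the moment at which its call begins: read the wrist's pose just before it. There is no depth.
- sign_off(): hands the job in; it is judged then, once.
The state is a dict: "clock": time; "qpos": joint angles; "qd": joint speeds; "effort": joint torques, N m; "position": TCP position; "ee_rot": TCP orientation; "contact_force": force on the tool from outside, world axes, zero at the start; "moment": the same for the moment, N m; "width": finger opening in m; "gripper_force": force on a finger pad.
Only numpy, scipy, OpenCV 4.12 (cv2) and the standard library are available. Lean on these libraries where they do the work, as an engineer would, in place of code of your own. Each camera call takes 0.05 s, during which the arm holds its last target. There are 200 camera calls.

## Task

Sort the specimens standing mixed on the worktop into their carriers: the two petri dishes one upon the other, flat on the seat between the four posts of the steel dish rack, the two vials fully down in the two-well vial rack, one to each well, and the specimen cup fully down in the single wide well of the cup holder. Keep every specimen upright throughout, set each one down rather than dropping or knocking it, and do not disturb the timer and the roll of tape.

Things in the scene. Friction and masses are not known exactly. Their poses are not given: they have to be found in the camera images.
- dish_a_mid (a point): closed petri dish, clear lid over a pale disc, flat and round. Looks 63 mm across and 13 mm high; the solid part that fingers and other dishes meet is 58 mm across and 11 mm high (a stacked dish sits 11 mm higher). One of two alike; either may lie below. Starts flat on the worktop. Point at its centre, 5.5 mm above its underside; z up. 20 g.
- dish_b_mid (a point): closed petri dish, clear lid over a pale disc, flat and round. Looks 63 mm across and 13 mm high; the solid part that fingers and other dishes meet is 58 mm across and 11 mm high (a stacked dish sits 11 mm higher). The other of two alike; either may lie below. Starts flat on the worktop. Point at its centre, 5.5 mm above its underside; z up. 20 g.
- vial_a_mid (a point): white vial with a ribbed black cap standing upright on the worktop: body 24 mm in diameter, cap 26 mm in diameter over the top 16 mm, 70 mm high. One of two alike; either may take either well. Point at its centre, 35 mm above its underside; z up. 20 to 42 g; take it from above by the cap and neck.
- vial_b_mid (a point): white vial with a ribbed black cap standing upright on the worktop: body 24 mm in diameter, cap 26 mm in diameter over the top 16 mm, 70 mm high. The other of two alike; either may take either well. Point at its centre, 35 mm above its underside; z up. 20 to 42 g; take it from above by the cap and neck.
- cup_mid (a point): specimen cup with a screwed-on lid, standing upright on the worktop: tapered body, at most 60 mm in diameter, up to 52 mm, then the lid, 65.5 mm in diameter, from 52 to 66 mm height. Point at its centre, 33 mm above its underside; z up. 25 to 50 g; take it from above across the lid.
- dish_seat (a point): fixed steel dish rack: base 94 x 94 mm, top 7 mm above the worktop; round black seat 52 mm in diameter in its middle, top at 12 mm; four posts 6 mm thick, knobs' tops at 55 mm, at x = +-28.5, y = +-28.5 mm. A dish has 8 mm of play among them. Point: centre of the seat's top; z up, x and y along the base's edges: fingers that hold a dish along x or y pass midway between posts (51 mm gap).
- vial_floor (a point): fixed vial rack: grey block 60 mm (x) by 114 mm (y), black foot 70 x 124 mm, top 40 mm above the worktop; two round wells 34 mm in diameter, 32 mm deep, chamfered to 42 mm, at y = +26 and -26 mm. Point midway between the wells at the height of their floors, 8 mm above the worktop; y along the row of wells, z up. Hold a vial across the row (along x) to clear the other vial.
- cup_floor (a point): fixed cup holder: grey block 96 x 96 mm (106 mm at the black foot), top 34 mm above the worktop, with one round well 70 mm in diameter, 26 mm deep, its mouth chamfered 4 mm (78 mm wide there). Point at the centre of the well's floor, 8 mm above the worktop; z up, x and y along the edges.
- timer_mid (a point): bystander: white round timer with a grey dial, 64 mm in diameter, 42 mm high, loose on the worktop. Point 21 mm up on its axis.
- tape_mid (a point): bystander: flat roll of beige tape, 92 mm across, 19 mm high, loose on the worktop. Point 9.5 mm up on its axis. (Fixed furniture to keep clear of: the bench centrifuge left of it, x 0.52 to 0.80 m, y -0.22 to 0.02 m, 0.17 m high, and the tall fridge, y over 0.55 m at x over 0.35 m.)
Not all that is in view belongs to the job. Leave any blue or green look-alike of the part that bears vial_a_mid alone.

How it is judged:
At the end, for the whole second after the job is handed in: Dishes stacked flat on the rack's seat (each within 10 mm in x and y, 4 mm in height), one vial at the bottom of each well (9 mm, 5 mm), the cup at the bottom of its holder (10 mm, 5 mm); all upright within 0.12 rad and at rest ((((x of dish_a_mid in the frame of dish_seat between -0.01 and 0.01 m and y of dish_a_mid in the frame of dish_seat between -0.01 and 0.01 m and z of dish_a_mid in the frame of dish_seat between 0.0015 and 0.0095 m) and (x of dish_b_mid in the frame of dish_seat between -0.01 and 0.01 m and y of dish_b_mid in the frame of dish_seat between -0.01 and 0.01 m and z of dish_b_mid in the frame of dish_seat between 0.0125 and 0.0205 m)) or ((x of dish_b_mid in the frame of dish_seat between -0.01 and 0.01 m and y of dish_b_mid in the frame of dish_seat between -0.01 and 0.01 m and z of dish_b_mid in the frame of dish_seat between 0.0015 and 0.0095 m) and (x of dish_a_mid in the frame of dish_seat between -0.01 and 0.01 m and y of dish_a_mid in the frame of dish_seat between -0.01 and 0.01 m and z of dish_a_mid in the frame of dish_seat between 0.0125 and 0.0205 m))) and (((x of vial_a_mid in the frame of vial_floor between -0.009 and 0.009 m and y of vial_a_mid in the frame of vial_floor between 0.017 and 0.035 m and z of vial_a_mid in the frame of vial_floor between 0.03 and 0.04 m) and (x of vial_b_mid in the frame of vial_floor between -0.009 and 0.009 m and y of vial_b_mid in the frame of vial_floor between -0.035 and -0.017 m and z of vial_b_mid in the frame of vial_floor between 0.03 and 0.04 m)) or ((x of vial_a_mid in the frame of vial_floor between -0.009 and 0.009 m and y of vial_a_mid in the frame of vial_floor between -0.035 and -0.017 m and z of vial_a_mid in the frame of vial_floor between 0.03 and 0.04 m) and (x of vial_b_mid in the frame of vial_floor between -0.009 and 0.009 m and y of vial_b_mid in the frame of vial_floor between 0.017 and 0.035 m and z of vial_b_mid in the frame of vial_floor between 0.03 and 0.04 m))) and x of cup_mid in the frame of cup_floor between -0.01 and 0.01 m and y of cup_mid in the frame of cup_floor between -0.01 and 0.01 m and z of cup_mid in the frame of cup_floor between 0.028 and 0.038 m and angle between each of dish_a_mid, vial_a_mid, cup_mid, dish_b_mid, vial_b_mid's own z axis and vertical below 0.12 rad and linear speed of each of dish_a, vial_a, cup, dish_b, vial_b below 0.02 m/s and angular speed of each of dish_a, vial_a, cup, dish_b, vial_b below 0.3 rad/s); the robot touches nothing.
It fails at once if a specimen is tipped by more than 0.6 rad (angle between any of dish_a_mid, vial_a_mid, cup_mid, dish_b_mid, vial_b_mid's own z axis and vertical above 0.6 rad).
It fails at once if a specimen that the fingers do not touch moves faster than 0.7 m/s (dropped from more than about 25 mm, or knocked) ((contact force between the fingers and dish_a below 0.01 N and linear speed of dish_a above 0.7 m/s) or (contact force between the fingers and vial_a below 0.01 N and linear speed of vial_a above 0.7 m/s) or (contact force between the fingers and cup below 0.01 N and linear speed of cup above 0.7 m/s) or (contact force between the fingers and dish_b below 0.01 N and linear speed of dish_b above 0.7 m/s) or (contact force between the fingers and vial_b below 0.01 N and linear speed of vial_b above 0.7 m/s)).
It fails at once if the timer or the tape roll is moved more than 15 mm (distance of any of timer_mid, tape_mid from where it was at the start of the episode above 0.015 m).
It also fails if it takes over 120 s, if anything falls off the work surface, if the arm or the gripper's body presses on something with over 40 N, if the wrist force passes 120 N, or if a joint passes its speed limit or range.

## Working session

There is one attempt and no reset: what is moved stays moved. The work goes in short steps, Python scripts to look and compute and a tool call to move; the robot and the scene stay as the last step left them, time stands still between calls to the robot, and variables do not carry over. Pictures are saved under pics/ and viewed, at most 15 in all, crops included, and the job is handed in when it is done.

Besides the shell and the picture viewer there is one more tool, called after "Emit:" as name(argument=value, ...) on one line, values as JSON. send_rows: Moves the arm, as the interface text tells. Its arguments: {"type":"object","properties":{"steps":{"type":"array"},"newtons":{"type":"number"}},"required":["steps"]}

```bash
mkdir -p pics; ls
python3 - <<'E'
from rig import *
import cv2
print(get_state(),pinch_z)
for n in("top","scene"):
    d=get_image(n);cv2.imwrite(f"pics/{n}0.png",d["color"][:,:,::-1]);print(n,d["mtx"].round(1).tolist(),d["T"].round(4).tolist())
print(get_image("wrist")["mount"])
E
```

```text
pics
{'clock': 0.0, 'qpos': array([-1.37294988e+00,  2.76602482e-01,  1.50615096e+00, -4.01242289e-05,
        1.36074116e+00, -1.21022894e-01]), 'qd': array([-0.00134636, -0.00032417,  0.00088964,  0.00204501, -0.00045876,
       -0.00119963]), 'effort': array([-1.16761286e-03, -4.16773367e+01, -2.45807576e+01, -5.19311561e-04,
        1.09365719e-02,  4.03225698e-06]), 'position': array([ 0.1801176 , -0.54547796,  0.23042837]), 'ee_rot': array([-9.49519124e-04,  9.87316079e-01,  1.58764151e-01, -5.61222979e-05]), 'contact_force': array([ 0.39185879, -0.04520978, -1.04388806]), 'moment': array([ 0.04727779,  0.02090027, -0.01402027]), 'gripper_force': 0.0, 'width': 0.08544783135639095} 0.0187
top [[483.0, 0.0, 282.1], [0.0, 483.0, 205.5], [0.0, 0.0, 1.0]] [[-0.0035, -0.9976, 0.0697, 0.4311], [-0.9999, 0.0027, -0.0104, -0.0821], [0.0102, -0.0697, -0.9975, 1.3278], [0.0, 0.0, 0.0, 1.0]]
scene [[459.5, 0.0, 281.4], [0.0, 459.5, 206.6], [0.0, 0.0, 1.0]] [[-0.6457, -0.4807, 0.5932, -0.2562], [-0.7635, 0.3965, -0.5098, 0.55], [0.0098, -0.7821, -0.623, 0.8546], [0.0, 0.0, 0.0, 1.0]]
[[-7.73701949e-05 -9.59235615e-01 -2.82607554e-01  7.24795920e-02]
 [ 9.99999997e-01 -7.25092318e-05 -2.76594063e-05 -7.35756597e-04]
 [ 6.04023093e-06 -2.82607555e-01  9.59235617e-01 -1.42419312e-01]
 [ 0.00000000e+00  0.00000000e+00  0.00000000e+00  1.00000000e+00]]
```

View pics/top0.png

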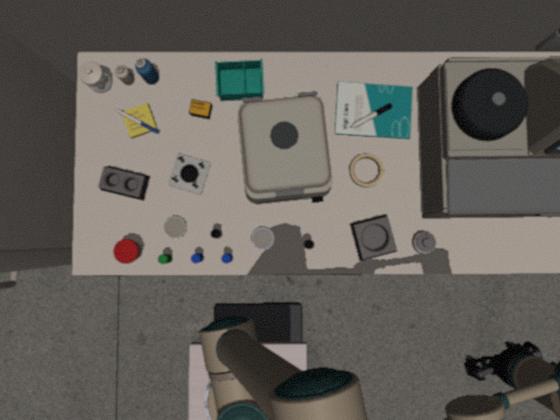

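View pics/scene0.png

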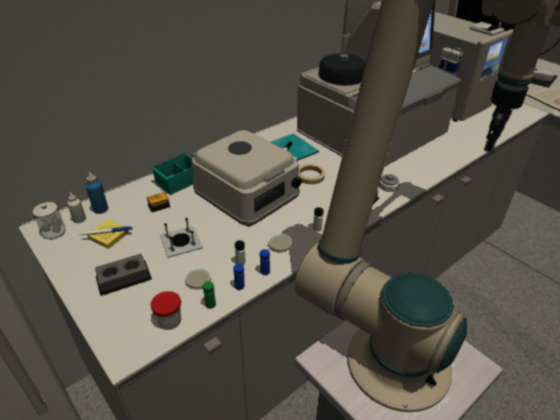

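The top view (columns run toward -y, rows toward -x) shows:
- Targets: the cup's red lid at (127,250), black-capped vials at (216,232) and (309,244), dishes at (176,226) and (262,238).
- Carriers: dish rack at (189,173), vial rack at (124,182), cup holder at (374,237).
- Leave alone: timer at (424,242), tape at (367,170), and the blue and green look-alikes at (165,258), (197,257) and (227,258).

The scene view agrees with this.

```bash
cat > h.py <<'E'
from rig import *
import numpy as np, cv2
from scipy.spatial.transform import Rotation as R
def ray(d,uv,z,T=None):
    "world points of pixels on the plane at height z"
    T=d["T"] if T is None else T
    uv=np.atleast_2d(np.float64(uv)); p=np.c_[uv,np.ones(len(uv))]@np.linalg.inv(d["mtx"]).T@T[:3,:3].T
    return T[:3,3]+p*((z-T[2,3])/p[:,2:])
def wristT(s,d):
    q=s["ee_rot"];T=np.eye(4);T[:3,:3]=R.from_quat([*q[1:],q[0]]).as_matrix();T[:3,3]=s["position"]
    return T@d["mount"]
def blobs(d,mask,z,amin=20,T=None):
    cs,_=cv2.findContours(mask.astype(np.uint8),cv2.RETR_EXTERNAL,cv2.CHAIN_APPROX_NONE)
    for c in cs:
        if len(c)<5 or cv2.contourArea(c)<amin: continue
        w=ray(d,c[:,0],z,T)[:,:2].astype(np.float32); (x,y),(a,b),t=cv2.minAreaRect(w)
        (ex,ey),r=cv2.minEnclosingCircle(w); m=cv2.moments(c)
        print("px",[round(m["m10"]/m["m00"]),round(m["m01"]/m["m00"])],"rect %.4f %.4f  %.3fx%.3f @%.1f"%(x,y,a,b,t),"circ %.4f %.4f d%.3f"%(ex,ey,2*r),"mean",ray(d,[m["m10"]/m["m00"],m["m01"]/m["m00"]],z,T)[0][:2].round(4))
E
python3 - <<'E'
from h import *
d=get_image("top");c=d["color"];h=cv2.cvtColor(c,cv2.COLOR_RGB2HSV);H,S,V=[h[...,i].astype(int) for i in range(3)]
for p in [(176,226),(262,238),(150,215),(189,173),(178,168),(124,182),(140,180),(216,232),(360,230),(374,237),(424,242),(127,250),(367,158)]: print(p,c[p[1],p[0]],h[p[1],p[0]])
roi=np.zeros(V.shape,bool);roi[140:275,80:460]=1
print("red");blobs(d,roi&(S>140)&((H<8)|(H>170)),.066)
print("blk vialcap");blobs(d,roi&(V<45),.07)
print("grey block .037");blobs(d,roi&(V<110),.037,100)
a=c[140:275,85:285];b=c[140:275,285:485]
cv2.imwrite("pics/topz.png",cv2.resize(np.vstack([a,b])[:,:,::-1],None,fx=2.2,fy=2.2,interpolation=cv2.INTER_CUBIC))
E
```

```text
(176, 226) [123 115 106] [ 16  35 123]
(262, 238) [123 116 111] [ 13  25 123]
(150, 215) [161 152 142] [ 16  30 161]
(189, 173) [22 28 30] [98 68 30]
(178, 168) [138 136 133] [ 18   9 138]
(124, 182) [49 50 47] [40 15 50]
(140, 180) [85 81 76] [17 27 85]
(216, 232) [19 21 27] [113  76  27]
(360, 230) [89 86 83] [15 17 89]
(374, 237) [91 92 84] [34 22 92]
(424, 242) [88 88 86] [30  6 88]
(127, 250) [134  30  29] [  0 200 134]
(367, 158) [108  98  90] [ 13  42 108]
red
px [126, 251] rect 0.4032 0.3100  0.062x0.059 @89.8 circ 0.4023 0.3097 d0.064 mean [0.4026 0.3101]
blk vialcap
px [308, 244] rect 0.4187 -0.1628  0.019x0.019 @56.1 circ 0.4197 -0.1624 d0.022 mean [ 0.419  -0.1629]
px [216, 233] rect 0.4490 0.0767  0.021x0.018 @89.8 circ 0.4479 0.0772 d0.023 mean [0.4482 0.0779]
px [360, 233] rect 0.4512 -0.3019  0.066x0.131 @61.0 circ 0.4361 -0.3291 d0.131 mean [ 0.4456 -0.2987]
px [317, 199] rect 0.5369 -0.1852  0.024x0.013 @89.9 circ 0.5382 -0.1857 d0.025 mean [ 0.5368 -0.1859]
px [144, 187] rect 0.5683 0.2668  0.013x0.061 @75.8 circ 0.5696 0.2717 d0.062 mean [0.5678 0.2662]
px [189, 1
[... 410 characters left out ...]
6, 231] rect 0.4534 0.0823  0.037x0.029 @0.3 circ 0.4544 0.0815 d0.039 mean [0.4528 0.0808]
px [349, 251] rect 0.4180 -0.2762  0.543x0.160 @89.8 circ 0.3395 -0.2759 d0.543 mean [ 0.3997 -0.2723]
px [124, 182] rect 0.5855 0.3282  0.128x0.071 @76.3 circ 0.5827 0.3280 d0.139 mean [0.585  0.3279]
px [189, 174] rect 0.6026 0.1543  0.048x0.062 @89.9 circ 0.6023 0.1481 d0.069 mean [0.6068 0.153 ]
px [439, 180] rect 0.5922 -0.5206  0.109x0.212 @89.9 circ 0.5935 -0.5189 d0.233 mean [ 0.5891 -0.5183]
px [284, 143] rect 0.6877 -0.1013  0.070x0.022 @89.9 circ 0.6973 -0.1013 d0.071 mean [ 0.6893 -0.1005]
px [285, 189] rect 0.6148 -0.1055  0.172x0.239 @0.9 circ 0.6238 -0.0999 d0.275 mean [ 0.5649 -0.1039]
```

View pics/topz.png

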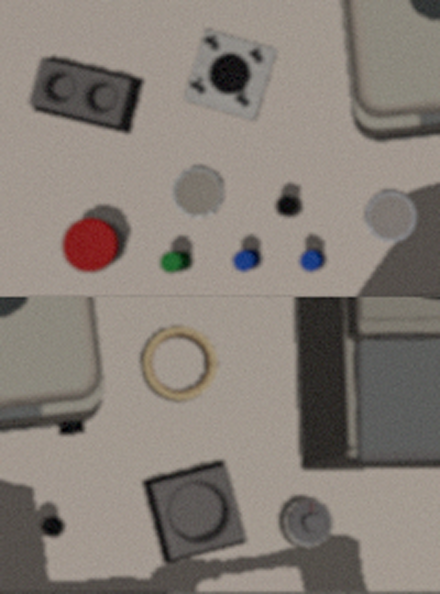

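Emit:
send_rows(steps=[1, 0, 0, -1, 8, 1, 0, 0, -1, 8, 1, 0, 0, 0, 8, 1, 0, 0, 0, 8, 1, 2.1, -4, 0, 0, 1, 2.1, -4, 0, 0, 1, 2.1, -4, 0, 0, 1, 2.1, -4, 0, 0, 1, 2.1, -4, 0, 0, 1, 2.1, -4, 0, 0, 1, 2.1, -4, 0, 0, 1, 2.1, -4, 0, 0], newtons=25)

```text
clock: 1.4
position: [0.4203, -0.2735, 0.2513]
ee_rot: [0.0, 0.993, -0.12, 0.0]
contact_force: [0.3, -0.8, 0.7]
width: 0.0855
gripper_force: 0.0
```

Run:
```python
from h import *
s=get_state();d=get_image("wrist");print(s["position"],s["ee_rot"],s["qpos"].round(2),d["mtx"].round(1).tolist())
cv2.imwrite("pics/w1.png",d["color"][:,:,::-1])
import pickle;pickle.dump((s,d),open("w1.pkl","wb"))
```

```text
[ 0.42025448 -0.27349644  0.25131622] [ 1.16583213e-04  9.92816375e-01 -1.19647910e-01  1.02240346e-04] [-0.72  0.15  1.62 -0.    1.37  1.09] [[336.5, 0.0, 276.7], [0.0, 336.5, 206.0], [0.0, 0.0, 1.0]]
```

View pics/w1.png

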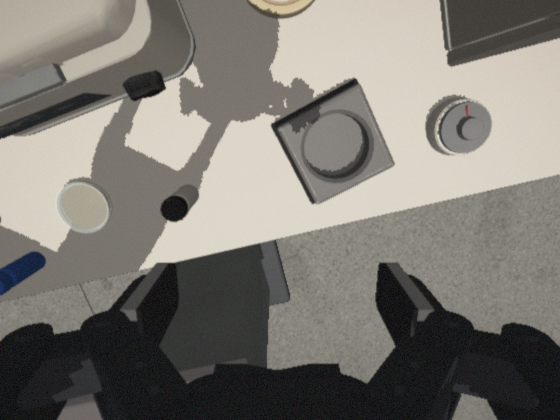

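```bash
cat > m1.py <<'E'
from h import *
import pickle
s,d=pickle.load(open("w1.pkl","rb"));T=wristT(s,d);c=d["color"];h=cv2.cvtColor(c,cv2.COLOR_RGB2HSV);H,S,V=[h[...,i].astype(int) for i in range(3)]
r=np.zeros(V.shape,bool);r[185:235,150:205]=1
print("cap");blobs(d,r&(V<35),.07,20,T)
r[:]=0;r[170:245,45:120]=1
print("dish");
for t in (95,105,115):blobs(d,r&(V>t),.009,300,T)
for p in [(83,207),(83,186),(83,180),(83,173),(120,207),(110,207)]:print(p,h[p[1],p[0]])
for (x,y) in [(336,143)]:print("well guess",ray(d,[x,y],.03,T))
for p in [(276,127),(357,84),(393,160),(316,203)]:print(ray(d,p,.034,T)[0,:2].round(4))
cv2.imwrite("pics/w1z.png",cv2.resize(np.hstack([c[70:235,265:400],c[70:235,45:210]])[:,:,::-1],None,fx=2.6,fy=2.6,interpolation=cv2.INTER_CUBIC))
E
python3 m1.py
```

```text
cap
px [174, 208] rect 0.4205 -0.1664  0.024x0.025 @71.9 circ 0.4196 -0.1666 d0.028 mean [ 0.4202 -0.1664]
dish
px [82, 207] rect 0.4333 -0.0349  0.090x0.105 @68.7 circ 0.4333 -0.0349 d0.139 mean [ 0.4343 -0.0369]
px [82, 207] rect 0.4333 -0.0349  0.090x0.105 @68.7 circ 0.4333 -0.0349 d0.139 mean [ 0.4343 -0.0369]
px [82, 207] rect 0.4333 -0.0349  0.090x0.105 @68.7 circ 0.4333 -0.0349 d0.139 mean [ 0.4343 -0.0369]
(83, 207) [ 22  33 170]
(83, 186) [ 21  36 172]
(83, 180) [ 18  28 118]
(83, 173) [ 20  24 216]
(120, 207) [ 18  24 127]
(110, 207) [ 19  17 120]
well guess [[ 0.43941615 -0.34246028  0.03      ]]
[ 0.471  -0.2842]
[ 0.4927 -0.3735]
[ 0.4078 -0.3978]
[ 0.3805 -0.3078]
```

View pics/w1z.png

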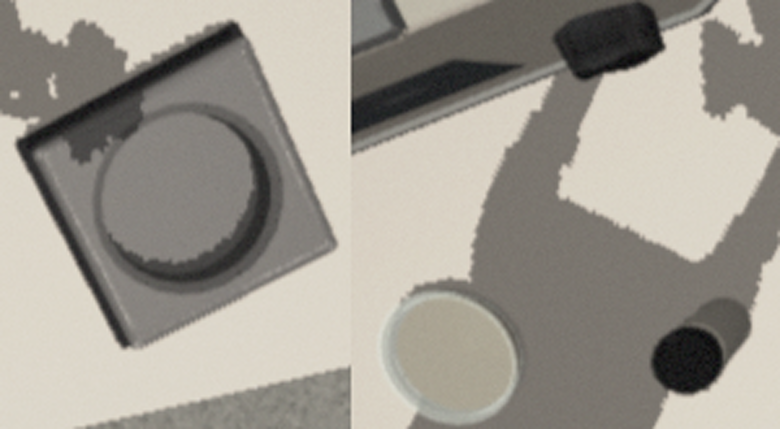

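```bash
cat >> m1.py <<'E'
print("----");print("dishB",ray(d,[83.1,207.3],.009,T)[0].round(4));print("cuphold",ray(d,[337.3,145.6],.034,T)[0].round(4))
q=np.array([[38,152],[240,40],[337,243],[133,347]])/2.6+[265,70];w=ray(d,q,.034,T)[:,:2];print(w.round(4),w.mean(0),np.linalg.norm(np.diff(w,axis=0),axis=1))
for zz in(.009,.013):
  w=ray(d,np.array([[380,357],[520,357],[450,290],[450,425]])/2.6+[45-351/2.6,70],zz,T);print(np.linalg.norm(w[0]-w[1]),np.linalg.norm(w[2]-w[3]))
r[:]=0;r[170:245,45:120]=1
blobs(d,cv2.morphologyEx((r&(S>28)&(V>150)&(V<195)).astype(np.uint8),cv2.MORPH_OPEN,np.ones((5,5))),.008,300,T)
E
python3 m1.py|sed -n '/----/,$p'
python3 - <<'E'
import sys;sys.path.insert(0,".")
from h import *
d=get_image("top")
for n,p,z in [("dishA",(85+199/2.2,140+191/2.2),.011),("dishB",(85+390/2.2,140+215/2.2),.011),("cuph",(285+196/2.2,140+(511-297)/2.2),.034),("dishseat",(85+230/2.2,140+73/2.2),.012),("vialw1",(85+62/2.2,140+87/2.2),.040),("vialw2",(85+105/2.2,140+97/2.2),.040)]:
  print(n,ray(d,p,z)[0].round(4))
E
```

```text
----
dishB [ 0.4337 -0.038   0.009 ]
cuphold [ 0.437  -0.3427  0.034 ]
[[ 0.4687 -0.2875]
 [ 0.4913 -0.3736]
 [ 0.4036 -0.399 ]
 [ 0.3799 -0.3079]] [ 0.43588854 -0.34199527] [0.0889786  0.09124278 0.09413452]
0.06423885416095973 0.06556044243364478
0.06357100982476918 0.06487885851174367
px [84, 206] rect 0.4342 -0.0395  0.052x0.050 @25.6 circ 0.4346 -0.0403 d0.053 mean [ 0.4348 -0.0396]
dishA [0.4656 0.1944 0.011 ]
dishB [ 0.4352 -0.0416  0.011 ]
cuph [ 0.4353 -0.3416  0.034 ]
dishseat [0.6122 0.1574 0.012 ]
vialw1 [0.5917 0.3559 0.04  ]
vialw2 [0.5793 0.3036 0.04  ]
```

Emit:
send_rows(steps=[1, -1, -4.5, 0, 0, 1, -1, -4.5, 0, 0, 1, -1, -4.5, 0, 0, 1, -1, -4.5, 0, 0, 1, -1, -4.5, 0, 0, 1, -1, -4.5, 0, 0, 1, -1, -4.5, 0, 0, 1, -1, -4.5, 0, 0, 1, -0.5, -4.5, 0, 0, 1, 0, -4, 0, 0, 1, 0, -3, 0, 0])

```text
clock: 2.6
position: [0.4499, 0.2083, 0.2513]
ee_rot: [-0.0, 0.993, -0.119, 0.0]
contact_force: [0.6, -0.9, -0.7]
width: 0.0856
gripper_force: 0.0
```

Run:
```python
from h import *
s=get_state();d=get_image("wrist");print(s["position"],s["ee_rot"],s["qpos"].round(2))
cv2.imwrite("pics/w2.png",d["color"][:,:,::-1])
import pickle;pickle.dump((s,d),open("w2.pkl","wb"))
```

```text
[0.44988505 0.20825487 0.25126297] [-3.33220609e-05  9.92902054e-01 -1.18934537e-01  2.95015809e-04] [ 0.29  0.14  1.63 -0.    1.37  2.1 ]
```

View pics/w2.png

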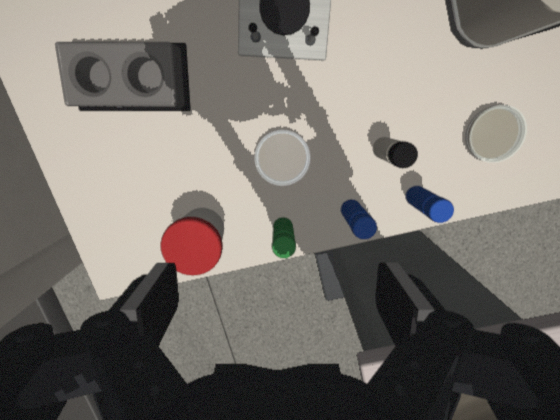

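Run:
```python
from h import *
import pickle
s,d=pickle.load(open("w2.pkl","rb"));T=wristT(s,d);c=d["color"];h=cv2.cvtColor(c,cv2.COLOR_RGB2HSV);H,S,V=[h[...,i].astype(int) for i in range(3)]
r=np.zeros(V.shape,bool);r[135:175,380:425]=1
print("vialA");blobs(d,r&(V<35),.07,20,T)
print("cup");blobs(d,(S>150)&((H<8)|(H>170)),.066,200,T)
r[:]=0;r[120:195,245:320]=1
print("dishA");blobs(d,cv2.morphologyEx((r&(S>28)&(V>150)&(V<195)).astype(np.uint8),cv2.MORPH_OPEN,np.ones((5,5))),.008,300,T)
print("picks",ray(d,[282,157],.009,T)[0])
print("dishB",ray(d,[497,133],.009,T)[0])
print("wells",ray(d,[[94,75],[145,74.5]],.04,T))
print("rack edges",ray(d,[[57,43],[184,42],[66,105]],.04,T))
cv2.imwrite("pics/w2z.png",cv2.resize(np.hstack([c[30:120,45:200],c[110:200,240:330]])[:,:,::-1],None,fx=3.2,fy=3.2,interpolation=cv2.INTER_CUBIC))
```

```text
vialA
px [399, 151] rect 0.4517 0.0856  0.020x0.025 @1.5 circ 0.4491 0.0857 d0.027 mean [0.4536 0.088 ]
cup
px [191, 246] rect 0.4044 0.3133  0.061x0.064 @73.6 circ 0.4045 0.3127 d0.065 mean [0.4053 0.3124]
dishA
picks [0.46535325 0.19927186 0.009     ]
dishB [ 0.43459375 -0.04100248  0.009     ]
wells [[0.591821   0.35963206 0.04      ]
 [0.58040737 0.3107453  0.04      ]]
rack edges [[0.62706376 0.38306519 0.04      ]
 [0.59911421 0.26441833 0.04      ]
 [0.57205084 0.39790977 0.04      ]]
```

View pics/w2z.png

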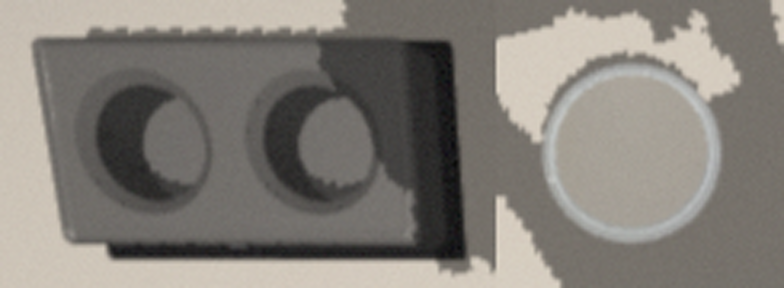

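The wrist views show dish A at (282.5,158), the vial A cap at (403,155), the cup lid at (191,246) and vial well mouths at (90,74) and (143,74). The rack's row lies along the image rows, so its yaw matches the tool's. I'll start with dish A.

Emit:
send_rows(steps=[1, 1.7, 0.7, 0, 0, 1, 0, 0, 4, 0, 1, 0, 0, 4, 0, 1, 0, 0, 4, 0, 1, 0, 0, 3, 0, 1, 0, 0, 0, 0])

```text
clock: 3.25
position: [0.4617, 0.1929, 0.0975]
ee_rot: [0.002, 0.993, -0.12, -0.004]
contact_force: [-0.5, -0.3, -0.5]
width: 0.0853
gripper_force: 0.0
```

Run:
```python
from h import *
import pickle
s=get_state();d=get_image("wrist");print(s["position"],s["ee_rot"]);T=wristT(s,d);c=d["color"]
# project the tcp axis
for z in(.009,s["position"][2]):
  p=np.linalg.inv(T)@[*s["position"][:2],z,1];p=d["mtx"]@p[:3];print("tcp at z",z,p[:2]/p[2])
pickle.dump((s,d),open("w3.pkl","wb"));cv2.imwrite("pics/w3.png",c[:,:,::-1])
```

```text
[0.46165866 0.19293789 0.09749819] [ 0.00220236  0.99272144 -0.12033742 -0.00426473]
tcp at z 0.009 [277.37209761 210.32840719]
tcp at z 0.09749818659399809 [278.77034419 267.72871511]
```

View pics/w3.png

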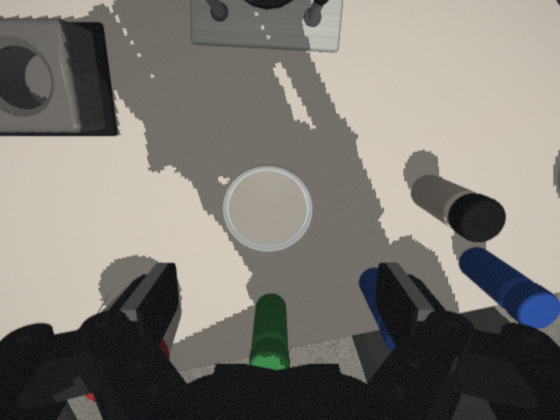

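Emit:
send_rows(steps=[1, 0, 0, 0, 0, 1, 0, 0, 0, 0])

```text
clock: 3.5
position: [0.4663, 0.1955, 0.1033]
ee_rot: [-0.001, 0.993, -0.12, 0.002]
contact_force: [0.0, -0.2, 0.2]
width: 0.0854
gripper_force: 0.0
```

Emit:
send_rows(steps=[1, 0, -0.15, 3, 0, 1, 0, 0, 3, 0, 1, 0, 0, 2.5, 0, 1, 0, 0, 1.2, 0, 1, 0, 0, 0.4, 0, 1, 0, 0, 0, 0, 1, 0, 0, 0, 0])

```text
clock: 4.2
position: [0.4661, 0.1974, 0.0016]
ee_rot: [-0.0, 0.993, -0.12, 0.001]
contact_force: [0.2, -0.2, 1.2]
width: 0.0851
gripper_force: 0.0
```

Emit:
send_rows(steps=[-1, 0, 0, 0.2, 0, -1, 0, 0, 0, 0, -1, 0, 0, 0, 0, -1, 0, 0, 0, 0, -1, 0, 0, 0, 0, -1, 0, 0, 0, 0])

```text
clock: 4.8
position: [0.4653, 0.1972, -0.0008]
ee_rot: [-0.0, 0.993, -0.12, 0.001]
contact_force: [-0.3, -0.2, 5.9]
width: 0.0564
gripper_force: 26.1
```

Emit:
send_rows(steps=[-1, 0, 0, -1, 0, -1, 0, 0, -3, 0, -1, 0, 0, -4, 0, -1, 1, 0.1, -4, 0, -1, 2, 0.1, -3, 0, -1, 2, 0.1, -1, 0, -1, 1.8, 0.1, 0, 0, -1, 0, 0, 0, 0, -1, 0, 0, 0, 0, -1, 0, 0, 0, 0])

```text
clock: 5.8
position: [0.5284, 0.1772, 0.1578]
ee_rot: [0.0, 0.993, -0.119, -0.001]
contact_force: [-0.9, 0.6, 0.6]
width: 0.0565
gripper_force: 27.0
```

Run:
```python
from h import *
import pickle
s=get_state();d=get_image("wrist");print(s["position"],s["ee_rot"],s["width"]);c=d["color"]
pickle.dump((s,d),open("w4.pkl","wb"));cv2.imwrite("pics/w4.png",c[:,:,::-1])
```

```text
[0.52836379 0.17718365 0.15783761] [ 2.55248061e-04  9.92836243e-01 -1.19477781e-01 -1.09058415e-03] 0.05647404173026245
```

View pics/w4.png

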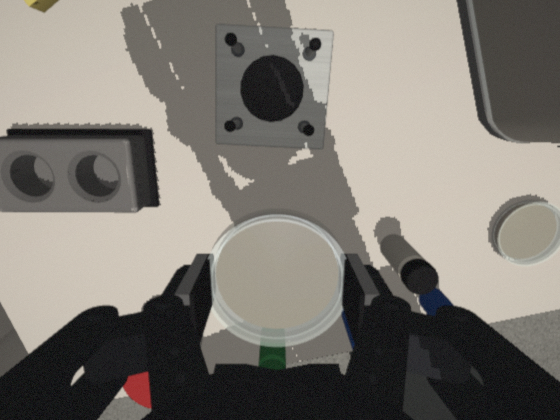

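```bash
cat > m4.py <<'E'
from h import *
import pickle
s,d=pickle.load(open("w4.pkl","rb"));T=wristT(s,d);c=d["color"];V=c.max(2).astype(int)
r=np.zeros(V.shape,bool);r[50:125,238:306]=1
m=cv2.morphologyEx((r&(V<75)).astype(np.uint8),cv2.MORPH_OPEN,np.ones((9,9)));blobs(d,m,.012,300,T)
w=ray(d,[[218,24],[333,30],[325,148],[216,143]],.007,T)[:,:2];print(w.mean(0),np.linalg.norm(np.roll(w,-1,0)-w,axis=1));e=w[0]-w[1]+w[3]-w[2];print("y-axis deg",np.degrees(np.arctan2(e[1],e[0])))
e=w[0]-w[3]+w[1]-w[2];print("x-axis deg",np.degrees(np.arctan2(e[1],e[0])))
w=ray(d,[[231,39],[315,44],[308,130],[230,126]],.053,T)[:,:2];print("knobs",w.mean(0))
print("toolx deg",np.degrees(np.arctan2(*(R.from_quat(np.roll(s["ee_rot"],-1)).as_matrix()[[1,0],0]))))
print("tray wells",ray(d,[[29,178],[97,177]],.04,T))
cv2.imwrite("pics/w4z.png",cv2.resize(np.hstack([c[10:220,0:165],c[10:220,205:345]])[:,:,::-1],None,fx=2.6,fy=2.6,interpolation=cv2.INTER_CUBIC))
E
python3 m4.py
```

```text
px [271, 88] rect 0.6128 0.1618  0.050x0.049 @76.3 circ 0.6127 0.1619 d0.052 mean [0.6134 0.1616]
[0.61256687 0.16060569] [0.09034148 0.09215137 0.09410165 0.09227838]
y-axis deg 73.62819055524233
x-axis deg -16.4703222697625
knobs [0.61253181 0.16158611]
toolx deg -13.723984495748844
tray wells [[0.59235189 0.36298235 0.04      ]
 [0.58040524 0.31074727 0.04      ]]
```

View pics/w4z.png

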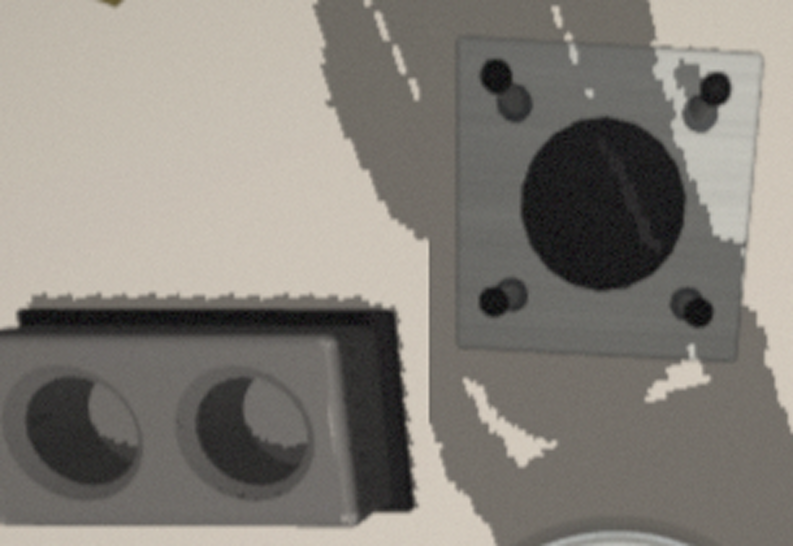

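Emit:
send_rows(steps=[-1, 3, -0.1, 0, 0, -1, 3, -0.2, 0, 0, -1, 2.5, -0.2, 0, 2.7, -1, 0, 0, 2, 0, -1, 0, 0, 4, 0, -1, 0, 0, 3, 0, -1, 0, 0, 1.5, 0, -1, 0, 0, 0, 0, -1, 0, 0, 0, 0, -1, 0, 0, 0, 0])

```text
clock: 6.85
position: [0.6145, 0.1621, 0.0547]
ee_rot: [-0.0, 0.99, -0.143, 0.001]
contact_force: [-0.3, -0.2, -0.4]
width: 0.0563
gripper_force: 27.0
```

Emit:
send_rows(steps=[-1, -0.2, 0.1, 0, 0, -1, 0, 0, 2, 0, -1, 0, 0, 1.2, 0, -1, 0, 0, 0.6, 0, -1, 0, 0, 0.4, 0, -1, 0, 0, 0, 0, -1, 0, 0, 0, 0])

```text
clock: 7.55
position: [0.6119, 0.1614, 0.0116]
ee_rot: [-0.0, 0.99, -0.143, 0.0]
contact_force: [0.3, 0.6, -0.4]
width: 0.0567
gripper_force: 27.0
```

Emit:
send_rows(steps=[0.2, 0, 0, 0, 0, 1, 0, 0, 0, 0, 1, 0, 0, 0, 0, 1, 0, 0, -1, 0, 1, 0, 0, -3, 0, 1, 0, 0, -4, 0, 1, -2, 0.6, -4, 0, 1, -4, 1.2, 0, 0, 1, -4.3, 1.2, 0, 0, 1, -4, 1.2, 0, 0, 1, -2, 0.6, 0, 0, 1, 0, 0, 0, 0])

```text
clock: 8.75
position: [0.4378, 0.1613, 0.132]
ee_rot: [0.0, 0.99, -0.142, -0.001]
contact_force: [-0.1, -0.2, 0.4]
width: 0.0851
gripper_force: 0.0
```

Emit:
send_rows(steps=[1, 0.5, 2, 0, 0, 1, 1, 4, 0, 0, 1, 1, 4, 0, 0, 1, 1, 4, 0, 0, 1, 1, 4, 0, 0, 1, 0.4, 1.5, 0, 0, 1, 0, 0, 0, 0, 1, 0, 0, 0, 0])

```text
clock: 9.55
position: [0.4344, -0.0397, 0.1317]
ee_rot: [-0.0, 0.99, -0.144, 0.001]
contact_force: [-0.1, 1.2, 0.2]
width: 0.0852
gripper_force: 0.0
```

```bash
cat > look.py <<'E'
import sys
from h import *
import pickle
n=sys.argv[1];s=get_state();d=get_image("wrist");print(s["position"].round(4),s["ee_rot"].round(4),s["qpos"].round(2));T=wristT(s,d)
for z in(.009,.07):
  p=np.linalg.inv(T)@[*s["position"][:2],z,1];p=d["mtx"]@p[:3];print("tcp at z",z,p[:2]/p[2])
pickle.dump((s,d),open(n+".pkl","wb"));cv2.imwrite(f"pics/{n}.png",d["color"][:,:,::-1])
c=d["color"];h=cv2.cvtColor(c,cv2.COLOR_RGB2HSV);S,V=h[...,1],h[...,2]
r=np.zeros(V.shape,bool);r[130:260,190:365]=1
g=cv2.GaussianBlur(cv2.cvtColor(c,cv2.COLOR_RGB2GRAY),(5,5),1)
q=cv2.HoughCircles(g*r.astype(np.uint8),cv2.HOUGH_GRADIENT,1.5,20,param1=60,param2=25,minRadius=10,maxRadius=55)
print("circles",None if q is None else q[0,:5].round(1).tolist())
E
python3 look.py w5
```

```text
[ 0.4344 -0.0397  0.1317] [-2.000e-04  9.896e-01 -1.437e-01  6.000e-04] [-0.25  0.15  1.94  0.    1.05  1.61]
tcp at z 0.009 [277.96147622 198.9051453 ]
tcp at z 0.07 [278.25733203 223.73307302]
circles [[276.79998779296875, 200.1999969482422, 38.5], [228.8000030517578, 144.8000030517578, 40.20000076293945], [288.79998779296875, 183.8000030517578, 22.399999618530273], [260.20001220703125, 185.1999969482422, 21.0], [320.20001220703125, 137.1999969482422, 20.399999618530273]]
```

View pics/w5.png

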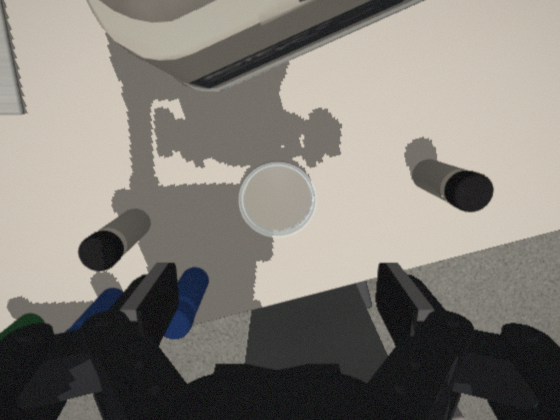

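Dish B sits at (277,200), right on the tool axis, so I'll descend and grip it.

Emit:
send_rows(steps=[1, 0, 0, 3, 0, 1, 0, 0, 4, 0, 1, 0, 0, 3.5, 0, 1, 0, 0, 1.7, 0, 1, 0, 0, 1, 0, 1, 0, 0, 0, 0, -1, 0, 0, 0, 0, -1, 0, 0, 0, 0, -1, 0, 0, 0, 0, -1, 0, 0, 0, 0, -1, 0, 0, 0, 0, -1, 0, 0, 0, 0])

```text
clock: 10.8
position: [0.4345, -0.0395, 0.0006]
ee_rot: [-0.0, 0.99, -0.143, 0.002]
contact_force: [-0.1, 1.6, 6.7]
width: 0.0561
gripper_force: 26.1
```

Emit:
send_rows(steps=[-1, 0, 0, -1, 0, -1, 0, 0, -3, 0, -1, 0, 0, -4, 0, -1, 0, 0, -4, 0, -1, -0.5, -2, -1.5, 0, -1, -1, -4, 0, 0, -1, -1, -4, 0, 0, -1, -1, -4, 0, 0, -1, -1, -4, 0, 0, -1, -0.4, -1.5, 0, 0])

```text
clock: 11.8
position: [0.4416, 0.1645, 0.1354]
ee_rot: [-0.001, 0.99, -0.142, 0.001]
contact_force: [0.7, -0.3, -0.1]
width: 0.0563
gripper_force: 26.9
```

Emit:
send_rows(steps=[-1, 2.3, -0.6, 0, 0, -1, 4, -1.2, 0, 0, -1, 4, -1.2, 0, 0, -1, 4, -1.2, 0, 0, -1, 2, -0.6, 0, 0, -1, 0, 0, 2, 0, -1, 0, 0, 3.5, 0, -1, 0, 0, 2, 0, -1, 0, 0, 0, 0, -1, 0, 0, 0, 0, -1, 0, 0, 0, 0])

```text
clock: 12.9
position: [0.6128, 0.1615, 0.0612]
ee_rot: [-0.0, 0.99, -0.143, 0.002]
contact_force: [0.3, 0.5, 0.2]
width: 0.0561
gripper_force: 26.9
```

Position is right, so I'll lower it to about z = 0.024.

Emit:
send_rows(steps=[-1, 0, 0, 1.5, 0, -1, 0, 0, 1.2, 0, -1, 0, 0, 0.7, 0, -1, 0, 0, 0.3, 0, -1, 0, 0, 0, 0, -1, 0, 0, 0, 0, -1, 0, 0, 0, 0])

```text
clock: 13.6
position: [0.6112, 0.1613, 0.0237]
ee_rot: [0.0, 0.99, -0.143, -0.0]
contact_force: [-3.6, -0.6, 7.0]
width: 0.0567
gripper_force: 27.6
```

Emit:
send_rows(steps=[0.2, 0, 0, 0, 0, 1, 0, 0, 0, 0, 1, 0, 0, 0, 0, 1, 0, 0, -1, 0, 1, 0, 0, -3, 0, 1, 0, 0, -4, 0, 1, -2, 0.6, -4, 0, 1, -4, 1.2, 0, 0, 1, -4, 1.2, 0, 0, 1, -4, 1.2, 0, 0, 1, -2, 0.6, 0, 0, 1, 0, 0, 0, 0])

```text
clock: 14.8
position: [0.4408, 0.1605, 0.1429]
ee_rot: [0.0, 0.99, -0.142, -0.001]
contact_force: [0.4, -0.3, 0.8]
width: 0.0854
gripper_force: 0.0
```

Run:
```python
from h import *
import pickle
for n,pts in (("w5",[(100,250),(468,191)]),("w2",[(403,155)])):
  s,d=pickle.load(open(n+".pkl","rb"));T=wristT(s,d);print(n,ray(d,pts,.07,T).round(4).tolist())
  V=d["color"].max(2)
  for x,y in pts:
    r=np.zeros(V.shape,bool);r[y-22:y+22,x-26:x+26]=1;blobs(d,r&(V<35),.07,100,T)
```

```text
w5 [[0.4502, 0.0779, 0.07], [0.4215, -0.1593, 0.07]]
px [105, 248] rect 0.4500 0.0775  0.023x0.030 @27.1 circ 0.4499 0.0774 d0.030 mean [0.4507 0.0743]
px [461, 184] rect 0.4252 -0.1574  0.021x0.025 @28.2 circ 0.4232 -0.1592 d0.028 mean [ 0.4268 -0.1559]
w2 [[0.4484, 0.0848, 0.07]]
px [399, 151] rect 0.4517 0.0856  0.020x0.025 @1.5 circ 0.4491 0.0857 d0.027 mean [0.4536 0.088 ]
```

Emit:
send_rows(steps=[1, 0, 0, -0.5, -8.49, 1, 0, 0, -0.5, -8.49, 1, 0, 0, -0.5, -8.49, 1, 0, 0, 0, -8.49, 1, 0, 0, 0, -8.49, 1, 0, 0, 0, -8.49, 1, 0, 0, 0, -8.49, 1, 0, 0, 0, -8.49, 1, 0, 0, 0, -8.49, 1, 0, 0, 0, -8.49, 1, 0, 0, 0, -8.49])

```text
clock: 15.9
position: [0.4463, 0.1607, 0.1578]
ee_rot: [0.001, 0.781, 0.625, 0.001]
contact_force: [0.3, 0.2, 0.4]
width: 0.0854
gripper_force: 0.0
```

Emit:
send_rows(steps=[0.3, -2, 0.7, 0, 0, 0.3, -4, 1.2, 0, 0, 0.3, -1.6, 0.7, 0, 0, 0.3, 0, 0, 0, 0, 0.3, 0, 0, 0, 0, 0.3, 0, 0, 0, 0])

```text
clock: 16.5
position: [0.4531, 0.0814, 0.1574]
ee_rot: [-0.0, 0.783, 0.622, 0.0]
contact_force: [0.2, 0.7, -0.1]
width: 0.0555
gripper_force: 0.0
```

```bash
python3 look.py w6
python3 - <<'E'
from h import *
import pickle
s,d=pickle.load(open("w6.pkl","rb"));T=wristT(s,d);V=d["color"].max(2)
r=np.zeros(V.shape,bool);r[150:300,215:340]=1;blobs(d,r&(V<35),.07,100,T)
E
```

```text
[0.4531 0.0814 0.1574] [-0.000e+00  7.828e-01  6.223e-01  4.000e-04] [0.03 0.16 1.86 0.   1.12 0.25]
tcp at z 0.009 [276.46631021 192.19796166]
tcp at z 0.07 [276.43954938 212.86058175]
circles [[269.20001220703125, 209.1999969482422, 17.799999237060547], [209.1999969482422, 236.1999969482422, 14.199999809265137], [186.8000030517578, 152.1999969482422, 13.899999618530273], [314.20001220703125, 168.8000030517578, 50.79999923706055]]
px [268, 209] rect 0.4485 0.0852  0.025x0.023 @75.8 circ 0.4488 0.0848 d0.026 mean [0.4479 0.0854]
```

View pics/w6.png

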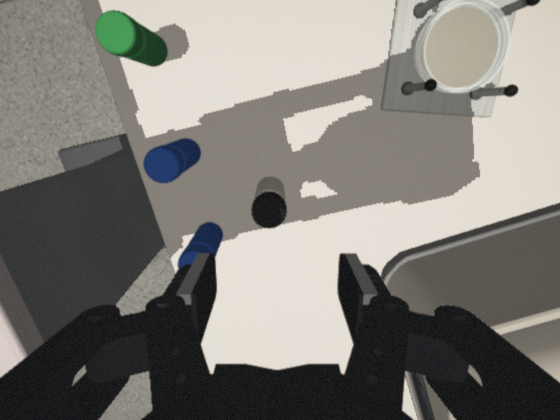

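Emit:
send_rows(steps=[0.3, 0.25, -0.5, 0, 0, 0.3, 0, 0, 3, 0, 0.3, 0, 0, 4, 0, 0.3, 0, 0, 3, 0, 0.3, 0, 0, 1.7, 0, 0.3, 0, 0, 0, 0, 0.3, 0, 0, 0, 0])

```text
clock: 17.25
position: [0.4483, 0.0848, 0.0405]
ee_rot: [-0.0, 0.783, 0.623, -0.0]
contact_force: [0.4, -1.0, 0.5]
width: 0.0556
gripper_force: 0.0
```

Emit:
send_rows(steps=[0, 0, 0, 0, 0, -0.2, 0, 0, 0, 0, -1, 0, 0, 0, 0, -1, 0, 0, 0, 0, -1, 0, 0, 0, 0, -1, 0, 0, 0, 0])

```text
clock: 17.85
position: [0.449, 0.0843, 0.0413]
ee_rot: [0.001, 0.783, 0.622, 0.001]
contact_force: [-0.4, 1.1, 5.7]
width: 0.025
gripper_force: 24.4
```

Emit:
send_rows(steps=[-1, 0, 0, -1, 0, -1, 0, 0, -3, 0, -1, 0, 0, -4, 0, -1, 0, 0, -3, 0, -1, 0, 0, 0, 0])

```text
clock: 18.35
position: [0.4515, 0.0843, 0.1549]
ee_rot: [0.003, 0.783, 0.622, 0.004]
contact_force: [1.6, 0.6, -0.3]
width: 0.025
gripper_force: 24.7
```

Run:
```python
from h import *
import pickle
for n,pts in (("w2",[(90,73.8),(142.8,73.75)]),("w4",[(28.1,176.7),(94.6,176.5)])):
  s,d=pickle.load(open(n+".pkl","rb"));T=wristT(s,d);w=ray(d,pts,.04,T)[:,:2];e=w[0]-w[1];print(n,w.round(4).tolist(),w.mean(0),np.linalg.norm(e),np.degrees(np.arctan2(e[1],e[0])))
```

```text
w2 [[0.5938, 0.363], [0.5816, 0.3126]] [0.58767506 0.33781724] 0.051875010744751975 76.38457993630367
w4 [[0.5935, 0.3632], [0.5812, 0.3124]] [0.58735222 0.33781734] 0.05224323631724551 76.43736311909382
```

Emit:
send_rows(steps=[-1, 2, 0.5, 0, 0, -1, 4, 1, 0, 0, -1, 4, 1, 0, 0, -1, 4, 1, 0, 0, -1, 4, 1, 0, 0, -1, 4, 1, 0, 0, -1, 4, 1, 0, 0, -1, 3, 0.9, 0, 0, -1, 1.4, 0.4, 0, 0, -1, 0, 0, 2, 0, -1, 0, 0, 2, 0, -1, 0, 0, 0, 0])

```text
clock: 19.55
position: [0.5902, 0.3616, 0.1059]
ee_rot: [-0.001, 0.783, 0.622, -0.004]
contact_force: [0.1, 0.4, -1.7]
width: 0.0247
gripper_force: 24.7
```

Emit:
send_rows(steps=[-1, 0, 0, 0, 0, -1, 0, 0, 0, 0])

```text
clock: 19.75
position: [0.5935, 0.3629, 0.1112]
ee_rot: [0.0, 0.783, 0.622, 0.001]
contact_force: [0.7, 0.0, -0.0]
width: 0.025
gripper_force: 24.7
```

Emit:
send_rows(steps=[-1, 0, 0, 2, 0, -1, 0, 0, 2, 0, -1, 0, 0, 1.2, 0, -1, 0, 0, 0.7, 0, -1, 0, 0, 0.2, 0, -1, 0, 0, 0, 0, -1, 0, 0, 0, 0])

```text
clock: 20.45
position: [0.5936, 0.3631, 0.0502]
ee_rot: [0.0, 0.783, 0.622, 0.001]
contact_force: [0.1, -0.8, -0.5]
width: 0.0253
gripper_force: 24.7
```

Emit:
send_rows(steps=[0, 0, 0, 0, 0, 0.3, 0, 0, 0, 0, 0.3, 0, 0, 0, 0, 0.3, 0, 0, -2, 0, 0.3, 0, 0, -4, 0, 0.3, 0, 0, -4, 0, 0.3, -3.9, -2.2, 0, 0, 0.3, -3.9, -2.3, 0, 0, 0.3, -3.9, -2.3, 0, 0, 0.3, -3.9, -2.3, 0, 0, 0.3, -3.8, -2.2, 0, 0])

```text
clock: 21.55
position: [0.4375, 0.1981, 0.1494]
ee_rot: [0.0, 0.783, 0.622, 0.0]
contact_force: [0.7, -0.7, -0.6]
width: 0.0554
gripper_force: 0.0
```

Emit:
send_rows(steps=[0.3, -4, 0.7, 0, 0, 0.3, -4, 0.7, 0, 0, 0.3, -4, 0.7, 0, 0, 0.3, -4, 0.7, 0, 0, 0.3, -4, 0.7, 0, 0, 0.3, -4, 0.7, 0, 0, 0.3, -4, 0.7, 0, 0, 0.3, -4, 0.7, 0, 0, 0.3, -4, 0.7, 0, 0, 0.3, 0, 0, 0, 0, 0.3, 0, 0, 0, 0, 0.3, 0, 0, 0, 0])

```text
clock: 22.75
position: [0.4188, -0.1647, 0.1492]
ee_rot: [-0.0, 0.783, 0.622, 0.0]
contact_force: [0.9, 0.2, -0.5]
width: 0.0557
gripper_force: 0.0
```

```bash
python3 look.py w7
python3 - <<'E'
from h import *
import pickle
s,d=pickle.load(open("w7.pkl","rb"));T=wristT(s,d);V=d["color"].max(2)
r=np.zeros(V.shape,bool);r[150:300,215:340]=1;blobs(d,r&(V<35),.07,100,T)
E
```

```text
[ 0.4188 -0.1647  0.1492] [-4.000e-04  7.828e-01  6.223e-01  1.000e-04] [-0.53  0.16  1.89  0.    1.1  -0.3 ]
tcp at z 0.009 [276.61591534 194.50451907]
tcp at z 0.07 [276.54268636 216.43762059]
circles [[275.20001220703125, 212.1999969482422, 18.399999618530273], [275.20001220703125, 191.1999969482422, 14.199999809265137], [276.79998779296875, 168.8000030517578, 21.100000381469727]]
px [276, 206] rect 0.4199 -0.1570  0.018x0.023 @77.0 circ 0.4193 -0.1598 d0.024 mean [ 0.4199 -0.1571]
```

Emit:
send_rows(steps=[0.3, 0.25, -0.1, 0, 0, 0.3, 0, 0, 3, 0, 0.3, 0, 0, 4, 0, 0.3, 0, 0, 2.4, 0, 0.3, 0, 0, 1.5, 0, 0.3, 0, 0, 0, 0, 0.3, 0, 0, 0, 0, 0, 0, 0, 0, 0, -0.2, 0, 0, 0, 0, -1, 0, 0, 0, 0, -1, 0, 0, 0, 0])

```text
clock: 23.9
position: [0.4193, -0.1633, 0.0412]
ee_rot: [0.001, 0.783, 0.622, 0.0]
contact_force: [-0.9, -0.3, 6.8]
width: 0.0249
gripper_force: 24.4
```

Emit:
send_rows(steps=[-1, 0, 0, 0, 0, -1, 0, 0, 0, 0])

```text
clock: 24.1
position: [0.4193, -0.1633, 0.0412]
ee_rot: [0.001, 0.783, 0.622, 0.0]
contact_force: [-0.7, 0.5, 6.3]
width: 0.0251
gripper_force: 24.4
```

```bash
python3 look.py w8
python3 - <<'E'
import cv2
a=cv2.imread("pics/w7.png");b=cv2.imread("pics/w8.png")
import numpy as np
cv2.imwrite("pics/w78.png",np.hstack([a[130:330,180:380],b[130:330,180:380]]))
E
```

```text
[ 0.4193 -0.1633  0.0412] [8.000e-04 7.829e-01 6.221e-01 3.000e-04] [-0.53  0.29  2.04  0.    0.81 -0.3 ]
tcp at z 0.009 [276.33090886 242.62520591]
tcp at z 0.07 [276.41621019 304.01528148]
circles [[273.79998779296875, 237.8000030517578, 20.799999237060547], [242.1999969482422, 213.8000030517578, 22.299999237060547], [276.79998779296875, 282.79998779296875, 30.0]]
```

View pics/w78.png

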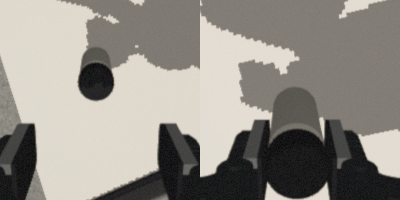

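The cap is at (277,293), 11 px ahead of the tool axis, so the vial sits about 3.5 mm toward tool +x in the grip. I'll compensate for that at the well.

Emit:
send_rows(steps=[-1, 0, 0, -1, 0, -1, 0, 0, -3, 0, -1, 0, 0, -4, 0, -1, 2, -0.3, -3, 0, -1, 4, -0.7, 0, 0, -1, 4, -0.7, 0, 0, -1, 4, -0.7, 0, 0, -1, 4, -0.7, 0, 0, -1, 4, -0.7, 0, 0, -1, 4, -0.7, 0, 0, -1, 4, -0.7, 0, 0, -1, 4, -0.7, 0, 0])

```text
clock: 25.35
position: [0.4377, 0.1832, 0.1509]
ee_rot: [0.0, 0.783, 0.622, 0.0]
contact_force: [0.2, -0.6, -0.2]
width: 0.0252
gripper_force: 24.7
```

Emit:
send_rows(steps=[-1, 2.9, 0.6, 0, 0, -1, 3, 1, 0, 0, -1, 3, 2.5, 0, 0, -1, 3, 2.7, 0, 0, -1, 3, 2.7, 0, 0, -1, 1.5, 1.3, 0, 0, -1, 0, 0, 2, 0, -1, 0, 0, 1.5, 0, -1, 0, 0, 0, 0, -1, 0, 0, 0, 0, -1, 0, 0, 0, 0, -1, 0, 0, 0, 0])

```text
clock: 26.55
position: [0.5808, 0.3171, 0.1166]
ee_rot: [0.0, 0.783, 0.622, 0.001]
contact_force: [0.4, -0.3, 0.9]
width: 0.025
gripper_force: 24.7
```

Emit:
send_rows(steps=[-1, -0.8, 0.15, 0, 0, -1, 0, 0, 0, 0, -1, 0, 0, 2, 0, -1, 0, 0, 2, 0, -1, 0, 0, 1.5, 0, -1, 0, 0, 0.8, 0, -1, 0, 0, 0.3, 0, -1, 0, 0, 0, 0, -1, 0, 0, 0, 0])

```text
clock: 27.45
position: [0.5804, 0.3088, 0.0499]
ee_rot: [0.0, 0.783, 0.622, 0.0]
contact_force: [-1.0, -0.9, 0.5]
width: 0.0249
gripper_force: 24.7
```

Emit:
send_rows(steps=[0, 0, 0, 0, 0, 0.3, 0, 0, 0, 0, 0.3, 0, 0, 0, 0, 0.3, 0, 0, -2, 0, 1, 0, 0, -4, 0, 1, 0, 0, -4, 0, 1, -0.8, -4, -1, 0, 1, -0.8, -4, 0, 0, 1, -0.8, -4, 0, 0, 1, -0.8, -4, 0, 0, 1, -0.4, -1.2, 0, 0, 1, 0, 0, 0, 0])

```text
clock: 28.65
position: [0.4024, 0.3124, 0.1597]
ee_rot: [0.0, 0.782, 0.623, -0.0]
contact_force: [0.6, 0.8, -0.2]
width: 0.0855
gripper_force: 0.0
```

Emit:
send_rows(steps=[1, 0, 0, 0, 0, 1, 0, 0, 0, 0])

```text
clock: 28.85
position: [0.4061, 0.3129, 0.1594]
ee_rot: [0.0, 0.783, 0.622, 0.001]
contact_force: [0.4, 0.1, 0.1]
width: 0.0853
gripper_force: 0.0
```

```bash
python3 look.py w9
python3 - <<'E'
from h import *
import pickle
s,d=pickle.load(open("w9.pkl","rb"));T=wristT(s,d);h=cv2.cvtColor(d["color"],cv2.COLOR_RGB2HSV);H,S,V=cv2.split(h)
m=((S>150)&((H<8)|(H>170)));blobs(d,m,.066,200,T)
E
```

```text
[0.4061 0.3129 0.1594] [4.000e-04 7.831e-01 6.219e-01 8.000e-04] [ 0.52  0.23  1.75 -0.    1.15  0.75]
tcp at z 0.009 [276.27959497 191.69806796]
tcp at z 0.07 [276.30304215 212.06446273]
circles [[270.79998779296875, 206.1999969482422, 42.599998474121094], [228.8000030517578, 171.8000030517578, 42.599998474121094], [282.79998779296875, 189.8000030517578, 24.399999618530273], [329.20001220703125, 209.1999969482422, 15.600000381469727], [311.20001220703125, 242.1999969482422, 21.0]]
px [271, 206] rect 0.4029 0.3164  0.063x0.061 @74.6 circ 0.4029 0.3164 d0.064 mean [0.4031 0.3174]
```

Emit:
send_rows(steps=[1, 0.3, -0.4, 0, 0, 1, 0, 0, 2, 0, 1, 0, 0, 4, 0, 1, 0, 0, 3, 0, 1, 0, 0, 2, 0, 1, 0, 0, 1.3, 0, 1, 0, 0, 0, 0, 1, 0, 0, 0, 0])

```text
clock: 29.7
position: [0.4015, 0.3166, 0.0362]
ee_rot: [0.0, 0.783, 0.622, -0.0]
contact_force: [0.1, -0.0, -0.8]
width: 0.0852
gripper_force: 0.0
```

Emit:
send_rows(steps=[0.7, 0, 0, 0, 0, -1, 0, 0, 0, 0, -1, 0, 0, 0, 0, -1, 0, 0, 0, 0, -1, 0, 0, 0, 0, -1, 0, 0, 0, 0])

```text
clock: 30.3
position: [0.4019, 0.3169, 0.0374]
ee_rot: [0.0, 0.783, 0.622, 0.001]
contact_force: [-0.5, -0.7, 5.6]
width: 0.0646
gripper_force: 27.5
```

```bash
python3 look.py w10
python3 - <<'E'
from h import *
import pickle
s,d=pickle.load(open("w10.pkl","rb"));T=wristT(s,d);h=cv2.cvtColor(d["color"],cv2.COLOR_RGB2HSV);H,S,V=cv2.split(h)
m=((S>150)&((H<8)|(H>170)));blobs(d,m,.066,200,T)
E
```

```text
[0.4019 0.3169 0.0374] [2.000e-04 7.828e-01 6.222e-01 1.300e-03] [ 0.53  0.37  1.92 -0.    0.85  0.76]
tcp at z 0.009 [276.31790123 245.38524941]
tcp at z 0.07 [276.45121999 309.4936879 ]
circles [[279.79998779296875, 249.8000030517578, 50.79999923706055], [227.1999969482422, 215.1999969482422, 24.399999618530273], [270.79998779296875, 230.1999969482422, 31.0], [255.8000030517578, 273.79998779296875, 49.20000076293945], [314.20001220703125, 240.8000030517578, 18.100000381469727]]
px [277, 295] rect 0.4024 0.3176  0.064x0.063 @38.1 circ 0.4028 0.3181 d0.066 mean [0.4028 0.3204]
```

Emit:
send_rows(steps=[-1, 0, 0, -1, 0, -1, 0, 0, -3, 0, -1, 0, 0, -4, 0, -1, -2, 0.3, -3, 0, -1, -4, 0.6, 0, 0, -1, -4, 0.6, 0, 0, -1, -4, 0.6, 0, 0, -1, -4, 0.6, 0, 0, -1, -4, 0.6, 0, 0, -1, -4, 0.6, 0, 0, -1, -4, 0.6, 0, 0, -1, -4, 0.6, 0, 0])

```text
clock: 31.55
position: [0.3733, -0.0277, 0.1469]
ee_rot: [0.0, 0.783, 0.622, 0.0]
contact_force: [0.9, 0.4, -0.1]
width: 0.0645
gripper_force: 28.1
```

Emit:
send_rows(steps=[-1, -4, 0.6, 0, 0, -1, -4, 0.6, 0, 0, -1, -4, 0.6, 0, 0, -1, -4, 0.6, 0, 0, -1, -4, 0.6, 0, 0, -1, -4, 0.6, 0, 0, -1, -4, 0.6, 0, 0, -1, -2, 0.6, 0, 0, -1, -1, 0.6, 0, 0, -1, 0, 0, 0, 0, -1, 0, 0, 0, 0, -1, 0, 0, 0, 0])

```text
clock: 32.75
position: [0.3565, -0.3385, 0.1462]
ee_rot: [-0.001, 0.782, 0.623, 0.0]
contact_force: [0.1, -0.3, -1.2]
width: 0.0644
gripper_force: 28.1
```

```bash
python3 look.py w11
```

```text
[ 0.3565 -0.3385  0.1462] [-7.000e-04  7.824e-01  6.228e-01  2.000e-04] [-0.9   0.22  1.81  0.    1.11 -0.68]
tcp at z 0.009 [276.6724905  195.45697332]
tcp at z 0.07 [276.57869909 217.86310453]
circles [[350.20001220703125, 177.8000030517578, 47.5], [323.20001220703125, 186.8000030517578, 42.599998474121094], [278.20001220703125, 248.1999969482422, 49.20000076293945], [330.79998779296875, 165.8000030517578, 34.29999923706055], [374.20001220703125, 183.8000030517578, 41.79999923706055]]
```

View pics/w11.png

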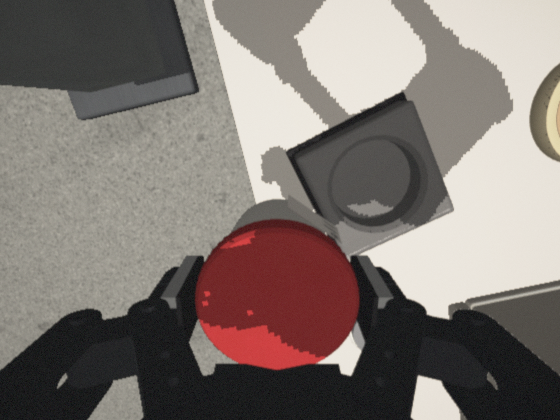

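Run:
```python
from h import *
import pickle
s,d=pickle.load(open("w11.pkl","rb"));T=wristT(s,d)
print(ray(d,[[376,180],[374,181],[327,180],[423,180],[376,134],[376,226]],.034,T).round(4))
print(T[:3,3])
c=cv2.cvtColor(d["color"],cv2.COLOR_RGB2GRAY)
for y in(165,180):print(y,c[y,315:345].tolist(),c[y,405:440].tolist())
print(c[120:150,376].tolist(),c[212:240,376].tolist())
```

```text
[[ 0.4354 -0.3374  0.034 ]
 [ 0.4338 -0.3378  0.034 ]
 [ 0.3985 -0.3289  0.034 ]
 [ 0.4707 -0.3455  0.034 ]
 [ 0.4404 -0.3028  0.034 ]
 [ 0.43   -0.3747  0.034 ]]
[ 0.37304877 -0.2678131   0.28872786]
165 [83, 84, 82, 84, 82, 85, 83, 84, 84, 84, 82, 85, 83, 82, 85, 84, 86, 83, 75, 72, 73, 73, 77, 80, 84, 84, 84, 86, 84, 84] [81, 79, 81, 71, 62, 50, 52, 50, 53, 50, 48, 52, 53, 59, 71, 69, 68, 67, 65, 68, 73, 73, 77, 82, 81, 80, 76, 77, 79, 74, 76, 77, 90, 126, 135]
180 [83, 83, 85, 87, 84, 81, 84, 81, 85, 82, 86, 83, 83, 74, 72, 69, 73, 76, 84, 83, 81, 83, 81, 82, 84, 85, 86, 84, 82, 82] [77, 81, 81, 80, 72, 58, 52, 49, 53, 53, 53, 49, 51, 49, 50, 57, 62, 65, 67, 67, 69, 67, 68, 78, 81, 82, 83, 79, 79, 81, 81, 82, 81, 78, 79]
[74, 80, 84, 79, 81, 84, 84, 80, 83, 81, 82, 85, 87, 85, 81, 75, 68, 67, 70, 73, 78, 81, 85, 83, 83, 83, 82, 82, 82, 82] [137, 135, 116, 85, 71, 64, 54, 50, 50, 53, 52, 55, 54, 58, 86, 106, 107, 110, 106, 107, 120, 132, 133, 137, 138, 138, 136, 137]
```

Emit:
send_rows(steps=[-1, 0.5, 2, 0, 0, -1, 0.5, 3, 0, 0, -1, 0.4, 2.2, 0, 0, -1, 0, 0.6, 0, 0, -1, 0, 0, 2, 0, -1, 0, 0, 2, 0, -1, 0, 0, 1.5, 0, -1, 0, 0, 0, 0, -1, 0, 0, 0, 0, -1, 0, 0, 0, 0])

```text
clock: 33.8
position: [0.436, -0.3448, 0.0924]
ee_rot: [0.001, 0.783, 0.622, 0.0]
contact_force: [-0.3, -0.1, -0.6]
width: 0.0647
gripper_force: 28.1
```

Emit:
send_rows(steps=[-1, 0.25, -0.05, 0, 0, -1, 0, 0, 0, 0, -1, 0, 0, 1.5, 0, -1, 0, 0, 1.5, 0, -1, 0, 0, 1, 0, -1, 0, 0, 0.5, 0, -1, 0, 0, 0.1, 0, -1, 0, 0, 0, 0, -1, 0, 0, 0, 0])

```text
clock: 34.7
position: [0.4362, -0.3423, 0.0456]
ee_rot: [0.001, 0.783, 0.622, 0.0]
contact_force: [-1.3, -1.0, -0.2]
width: 0.0642
gripper_force: 28.1
```

Cup is down with no side load. Now I'll release it, withdraw, and check.

Emit:
send_rows(steps=[0.7, 0, 0, 0, 0, 1, 0, 0, 0, 0, 1, 0, 0, 0, 0, 1, 0, 0, 0, 0, 1, 0, 0, -1.5, 0, 1, 0, 0, -3, 0, 1, 0, 0, -4, 0, 1, 0, 0, -4, 0, 1, -3, -3, 0, 0, 1, -3, -3, 0, 0, 1, 0, 0, 0, 0, 1, 0, 0, 0, 0])

```text
clock: 35.9
position: [0.3632, -0.3871, 0.1704]
ee_rot: [0.0, 0.784, 0.621, 0.0]
contact_force: [0.8, -0.6, 0.1]
width: 0.0856
gripper_force: 0.0
```

Run:
```python
from h import *
d=get_image("top");c=d["color"];h=cv2.cvtColor(c,cv2.COLOR_RGB2HSV);H,S,V=cv2.split(h)
r=np.zeros(V.shape,bool);r[140:275,80:460]=1
blobs(d,r&(S>140)&((H<8)|(H>170)),.074,100)
r[:]=0;r[165:200,98:150]=1;blobs(d,r&(V<38),.078,20)
p=[c[150:200,95:215],c[212:262,335:455]]
q=cv2.resize(np.vstack(p)[:,:,::-1],None,fx=3.2,fy=3.2,interpolation=cv2.INTER_CUBIC)
t=get_image("scene")["color"][205:305,85:235,::-1];t=cv2.resize(t,None,fx=2.7,fy=2.7)
o=np.zeros((max(q.shape[0],t.shape[0]),q.shape[1]+t.shape[1],3),np.uint8);o[:q.shape[0],:q.shape[1]]=q;o[:t.shape[0],q.shape[1]:]=t;print(o.shape)
cv2.imwrite("pics/end.png",o)
```

```text
px [378, 237] rect 0.4367 -0.3448  0.064x0.061 @63.1 circ 0.4369 -0.3447 d0.066 mean [ 0.4367 -0.3447]
px [129, 182] rect 0.5791 0.3019  0.023x0.026 @22.0 circ 0.5791 0.3006 d0.031 mean [0.5798 0.303 ]
px [144, 187] rect 0.5668 0.2634  0.010x0.060 @75.1 circ 0.5674 0.2655 d0.061 mean [0.5661 0.2639]
px [109, 178] rect 0.5910 0.3552  0.026x0.023 @1.2 circ 0.5926 0.3534 d0.030 mean [0.5919 0.3548]
(320, 789, 3)
```

View pics/end.png

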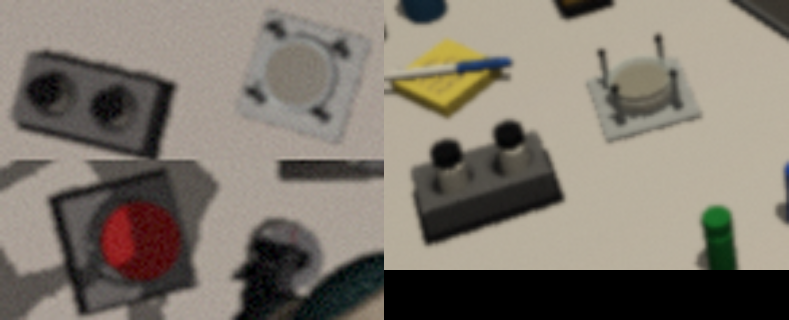

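The final views show both vials upright in their wells, the dishes stacked flat between the posts, and the cup down in its holder. The measured positions agree with the wells to about 3 mm.

```bash
python3 -c "
from rig import *
print(sign_off())"
```

```text
the job is handed in; nothing more can be done
None
```

The job is handed in at about 36 s on the robot clock: both dishes are stacked on the rack seat, one vial is in each well and the cup is in its holder, all confirmed by camera before sign-off, but no verdict came back.

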